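# Lock the roller mixer's cover screw

### The arm

A 6-joint arm with a two-finger parallel gripper is mounted at the origin on the work surface. World frame = base frame: x ahead of the robot, y to its left, z up, the work surface at z = 0. Lengths are in m, angles in rad, forces in N, time in s.
With the tool pointing down it reaches from about 0.4 to 0.925 m from the base axis. Payload 3.4 kg.
Tool frame: the origin (TCP) lies on the front face of the gripper's body, between the roots of the fingers; the fingertips stand 73 mm ahead of it and the grasp point (between the pads) lies 54 mm ahead of it (manip.tip_extent is the distance from the TCP to the fingertips, in m); z points along the fingers, y is the line along which they close (so a half turn about z gives the same grasp; the last joint's range is limited). The gripper opens to 85 mm and grips with 20 to 120 N. Pads are 22 mm wide; open, the fingers measure 114 mm over their backs; the gripper's body (76 mm by 85 mm) begins 54 mm behind the grasp point. The pads swing forward as they close: fully open they stand 13 mm farther back than shut.
Start: joints at [-1.27, 0.307, 1.506, -0, 1.328, -0.073], TCP at [0.21, -0.535, 0.304] pointing down, gripper open.
Joint ranges: [-3.12, 3.12], [-1.05, 2.28], [0.14, 2.33], [-1.42, 4.57], [0.1, 2.73], [-2.68, 2.68]. Speed limits (rad/s): [2.57, 2.57, 3.14, 3.14, 3.14, 3.14].

### API

Orientations are given as a unit quaternion [w, x, y, z].
In Python, from bench import monitor, imaging, finish_job, manip gives the robot as it stands.
- The arm moves only by the tool jog_arm, never from a script. Its argument "commands" is a list that holds one entry, the list of rows, each a list of 4 numbers: the shift along the world's x, y, z in mm, then the turn about the world's z in degrees. A call has 1 to 5 rows; each row shifts and turns the commanded pose from where the row before left it; what a row does not reach is not made up. A row lasts 1/12 s, in which the tool goes at most 41.7 mm and 7.16 degrees, less where a joint would pass 70% of its speed; a pose out of reach is approached as far as the arm can. A call with a gripper value outside its range is refused whole. "claw" is the gripper's target within -1 to 1 (shut at 1, half-way at 0, fully open at -1), set as the call begins (left out, the last holds). The fingers move at their own pace and stop on an object; "grip_force" is the grip in N (left out, the last holds). Time passes only in rows, so rows that do not move let the fingers close. It gives the time, the measured TCP pose, the force, the opening and the grip force at its end, in the units of the state.
- monitor.read_state(): the state, without advancing time (a new reading comes with each control period).
- imaging.grab_frame(name): name is "side" or "top" or "wrist"; returns the picture (384x512x3 uint8, red, green, blue); there is no depth.
- imaging.calibration(name): a dict with "mtx" (3x3 intrinsics, pixels), "D" ([k1, k2, p1, p2, k3] as OpenCV has them; the pictures are not rectified), "rvec" (rotation vector, rad) and "tvec" (3), from world to camera coordinates, as OpenCV has them. Camera axes: x right, y down, z forward; pixel columns grow to the right and rows downward; lengths in m; the calibration is good to about 2 mm. A picture is of the moment at which its call begins: read the wrist's pose just before it. calibration takes no time and is no camera call; for the wrist camera it gives the pose at the moment of the call.
- finish_job(): hands the job in; it is judged then, once.
The state is a dict: "t": time; "joint_positions": joint angles; "qd": joint speeds; "joint_efforts": joint torques, N m; "tcp_pos": TCP position; "tcp_rot": TCP orientation; "force": force on the tool from outside, world axes, zero at the start; "torque": the same for the moment, N m; "grip_width": opening from 0.0 (shut) to 1.0 (fully open); "grasp_force": force on a finger pad.
Only numpy, scipy, OpenCV 4.12 (cv2) and the standard library are available. Lean on these libraries where they do the work, as an engineer would, in place of code of your own. Each camera call takes 0.05 s, during which the arm holds its last target. There are 200 camera calls.

### The job

Take the orange screwdriver out of its blue stand, set its blade in the slotted cover screw of the white roller mixer, push the screw down against its spring until you feel it bottom and, keeping it pushed down, turn it clockwise with the screwdriver until it snaps up locked. Never bear on the mixer with more than 20 N, do not touch the mixer with the gripper, and leave everything else on the bench where it is. Finally put the screwdriver back upright and fully home in its stand and let go.

Things in the scene. Friction and masses are not known exactly. Their poses are not given: they have to be found in the camera images.
- driver_grip (a point): centre of the handle of the loose flat-blade screwdriver (160 g), which starts upright in the stand, blade down. Orange square handle 26 x 26 mm, 80 mm long, black bands; this point is on its axis, 40 mm above its flat underside, 40 mm below its top, 120 mm above the tip. z points from tip to handle (up), x along the blade's width, y along its thickness; the handle's flats are square to x and y
- driver_tip (a point): end of the screwdriver's steel blade, on the axis, same axes as driver_grip. Blade 11 mm wide (x), 2.6 mm thick (y), 14 mm long; its last 1.5 mm are stepped down to 9 x 1.4 mm. Above it a round shaft 8 mm thick up to the handle, which begins 80 mm above this point
- stand_hole0 (a point): centre of the mouth of the hole in the top of the fixed blue stand, a block 64 x 64 mm, 95 mm high. Round hole 16 mm wide, 88 mm deep, chamfer 2 mm. When the screwdriver is home its blade and shaft are in the hole and the handle's underside rests on the block: driver_tip is then 80 mm below this point
- mixer: fixed white roller mixer 170 (x) x 140 (y) mm, origin under its centre; deck 70 mm high, its cover screw in the front deck 45 mm towards -x from the centre; rollers in blue end plates on the +x half reach up to 92 mm. Red and green dots by the screw show open and locked
- slot (a point): centre of the top of the mixer's cover screw: steel head 24 mm wide in a grey collar, its top 4 mm above the deck at rest. z up, x along the slot, which is 4.2 mm wide (y), 13.6 mm long (x), 5 mm deep, closed at its ends, edges bevelled 1.5 mm outward; the same after half a turn. A red dot marks its -x end. The point moves and turns with the screw
- plunger (a joint): how far the screw is pushed down, m: 0 at rest. A spring holds it up: about 2.3 N to start it, 0.3 N more for each mm. It bottoms on a hard stop after 2.8 to 16.8 mm; how deep differs each time and cannot be seen, only felt: there the push climbs steeply past the spring's 3 to 7.5 N
- screw (a joint): turn of the screw, rad, clockwise from above positive; starts open, 0 to 0.05. A pin blocks it at about 0.08 unless it is pushed down to within 0.8 mm of its bottom stop; then it turns easily (0.03 N m) to a hard stop at 1.55. Past about 1.30 it springs up and locks when the push is let off; let off earlier it stays down, not locked. The blade has 0.15 rad of play in the slot each way
- rack: bystander: wooden rack with coloured-capped tubes, 110 x 50 x 95 mm, origin under its centre
- pipette: bystander: white pipette lying on the bench, 240 mm long, 22 mm thick, along its x
- sanitizer: bystander: clear pump bottle, 64 mm diameter, 170 mm high
- jar: bystander: white jar, 72 mm diameter, 90 mm high
- sharps: bystander: yellow open tub, 100 mm diameter, 130 mm high
- tips: bystander: clear-lidded blue box of pipette tips, 110 x 75 x 60 mm, origin under its centre

How it is judged:
By the outcome, as a careful person would: the job done as asked, in the order asked, and still so for the second after the job is handed in, with the robot touching nothing.
It also fails if it takes over 61 s, if anything falls off the work surface, if the arm or the gripper's body presses on something with over 40 N, if the wrist force passes 120 N, or if a joint passes its speed limit or range.

## Working session

There is one attempt and no reset: what is moved stays moved. The work goes in short steps, Python scripts to look and compute and a tool call to move; the robot and the scene stay as the last step left them, time stands still between calls to the robot, and variables do not carry over. Pictures are saved under pics/ and viewed, at most 10 in all, crops included, and the job is handed in when it is done.

Besides the shell and the picture viewer there is one more tool, called after ">>>" as name([rows], argument=value, ...), one row to a line, values as JSON. jog_arm: Moves the arm, as the interface text tells. Its arguments: {"type":"object","properties":{"commands":{"type":"array","items":{"type":"array","items":{"type":"array","items":{"type":"number"}}}},"claw":{"type":"number"},"grip_force":{"type":"number"}},"required":["commands"]}

```bash
mkdir -p pics; ls
cat > h.py <<'E'
import numpy as np, cv2
from bench import monitor, imaging, manip
def grab(n,f=None):
    c=imaging.calibration(n); im=imaging.grab_frame(n)
    if f: cv2.imwrite('pics/'+f,im[:,:,::-1])
    return im,{k:np.array(v,float) for k,v in c.items()}
def ray(c,uv):
    p=cv2.undistortPoints(np.array(uv,float).reshape(-1,1,2),c['mtx'],c['D']).reshape(-1,2)
    R=cv2.Rodrigues(c['rvec'])[0]; d=np.c_[p,np.ones(len(p))]@R
    return -R.T@c['tvec'].ravel(),d/np.linalg.norm(d,axis=1)[:,None]
def plane(c,uv,z):
    o,d=ray(c,uv); return o+d*((z-o[2])/d[:,2])[:,None]
def tri(rays):
    A=0;b=0
    for o,d in rays:
        M=np.eye(3)-np.outer(d,d);A=A+M;b=b+M@o
    return np.linalg.solve(A,b)
def proj(c,P): return cv2.projectPoints(np.array(P,float).reshape(-1,1,3),c['rvec'],c['tvec'],c['mtx'],c['D'])[0].reshape(-1,2)
E
python3 - <<'E'
from h import *
s=monitor.read_state();print(s, manip.tip_extent)
a=[grab(n,None) for n in ('side','top','wrist')]
for n,(im,c) in zip(('side','top','wrist'),a):
    cv2.imwrite(f'pics/{n}0.png',im[:,:,::-1]); print(n,c['mtx'].round(1).tolist(),c['D'],ray(c,[[256,192]]))
E
```

```text
pics
{'t': 0.0, 'joint_positions': array([-1.26950624e+00,  3.07547280e-01,  1.50770485e+00,  5.58747775e-05,
        1.32841245e+00, -7.35252060e-02]), 'qd': array([ 0.00081639,  0.00067782,  0.00184355, -0.0005708 , -0.0003514 ,
        0.00067056]), 'joint_efforts': array([ 9.58578457e-04, -4.57548022e+01, -2.51916468e+01,  2.30842579e-04,
        1.32403336e-02, -1.92260437e-06]), 'tcp_pos': array([ 0.2103168 , -0.53454242,  0.30298377]), 'tcp_rot': array([-1.03233392e-03,  9.82491251e-01,  1.86305847e-01, -9.07850436e-05]), 'force': array([-0.44978027,  0.24563053,  0.51619938]), 'torque': array([-0.06093188, -0.01336902, -0.00632163]), 'grasp_force': 0.0, 'grip_width': 0.997415904683896} 0.0726
side [[380.1, 0.0, 253.1], [0.0, 380.1, 189.1], [0.0, 0.0, 1.0]] [-0.02472066  0.          0.          0.          0.        ] (array([0.25231605, 0.84966026, 0.99246426]), array([[ 0.21838745, -0.67972078, -0.70020468]]))
top [[435.6, 0.0, 250.4], [0.0, 435.6, 184.2], [0.0, 0.0, 1.0]] [-0.11435992  0.          0.          0.          0.        ] (array([ 0.44464831, -0.04343746,  1.79840954]), array([[ 0.02673945,  0.00938701, -0.99959836]]))
wrist [[306.0, 0.0, 258.5], [0.0, 306.0, 193.9], [0.0, 0.0, 1.0]] [-0.08449528  0.          0.          0.          0.        ] (array([ 0.27388007, -0.5108204 ,  0.37294296]), array([[-0.24722503, -0.08757939, -0.96499204]]))
```

View pics/top0.png

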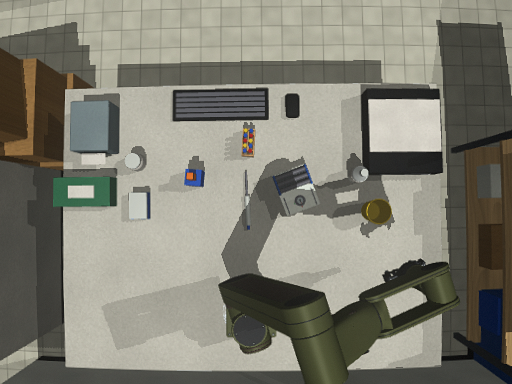

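View pics/side0.png

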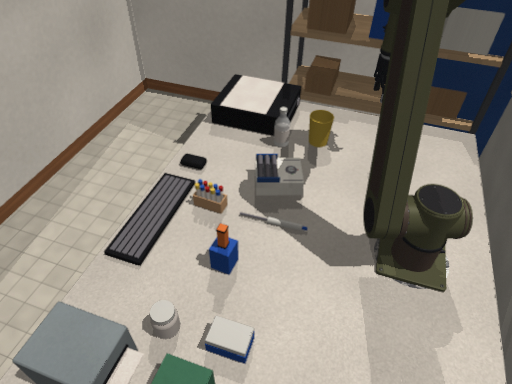

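The top view shows the stand with the orange handle at about (190,176), the mixer's screw at about (300,200) and the rollers above it at about (293,178). The side view shows the handle at about (222,236) and the screw at about (291,170).

Run:
```python
from h import *
c={k:np.array(v,float) for k,v in imaging.calibration('top').items()}
im=cv2.imread('pics/top0.png'); hsv=cv2.cvtColor(im,cv2.COLOR_BGR2HSV)
m=cv2.inRange(hsv,(5,150,120),(18,255,255)); m[:160]=0;m[195:]=0;m[:,:180]=0;m[:,210:]=0
ys,xs=np.nonzero(m);print(len(xs),xs.min(),xs.max(),ys.min(),ys.max())
print('handle',plane(c,[[190,176]],.175), 'screw',plane(c,[[300,200]],.074),'standtop',plane(c,[[195,177]],.095))
cs={k:np.array(v,float) for k,v in imaging.calibration('side').items()}
print(plane(cs,[[291,170]],.074),plane(cs,[[222.5,228]],.175))
print('mix ctr?',plane(c,[[296,190]],.07))
s=monitor.read_state()
cw={k:np.array(v,float) for k,v in imaging.calibration('wrist').items()}
R=cv2.Rodrigues(cw['rvec'])[0];print('cam-tcp',-R.T@cw['tvec'].ravel()-s['tcp_pos'],R)
```

```text
39 187 192 173 179
handle [[0.5505534 0.2189706 0.175    ]] screw [[ 0.45736968 -0.20091369  0.074     ]] standtop [[0.5516031 0.2120766 0.095    ]]
[[ 0.45485021 -0.19480425  0.074     ]] [[0.54917148 0.22390133 0.175     ]]
mix ctr? [[ 0.49720744 -0.18594984  0.07      ]]
cam-tcp [0.06355749 0.02382505 0.06986667] [[ 3.66217581e-01 -9.30528959e-01 -7.34150348e-04]
 [-8.96344021e-01 -3.52975473e-01  2.68282895e-01]
 [-2.49904140e-01 -9.75918614e-02 -9.63339893e-01]]
```

>>> jog_arm([
  [[20,28,0,0],[21,28,0,0],[21,28,0,0],[21,28,0,0],[21,28,0,0]],
])

```text
t: 0.57
tcp_pos: [0.3149, -0.3937, 0.3036]
tcp_rot: [-0.0, 0.983, 0.186, -0.0]
force: [0.6, 0.2, -0.3]
grip_width: 0.998
grasp_force: 0.0
```

>>> jog_arm([
  [[20,28,0,0],[20,28,0,0],[20,28,0,0],[20,28,0,0],[20,28,0,0]],
])

```text
t: 0.98
tcp_pos: [0.415, -0.2535, 0.3038]
tcp_rot: [-0.0, 0.983, 0.186, -0.0]
force: [-1.0, -0.2, -0.3]
grip_width: 1.0
grasp_force: 0.0
```

>>> jog_arm([
  [[21,28,0,0],[20,28,0,0],[0,0,0,0],[0,0,0,0]],
])

```text
t: 1.32
tcp_pos: [0.4562, -0.1975, 0.3036]
tcp_rot: [-0.0, 0.982, 0.188, -0.0]
force: [-0.0, 0.1, -0.2]
grip_width: 0.999
grasp_force: 0.0
```

Run:
```python
from h import *
im,c=grab('wrist','w1.png'); s=monitor.read_state(); print(s['t'],s['tcp_pos'],s['tcp_rot'])
np.savez('w1.npz',**c)
```

```text
1.3667 [ 0.4555033  -0.19851036  0.30362084] [ 7.73176222e-06  9.82277873e-01  1.87429865e-01 -4.74743333e-04]
```

View pics/w1.png

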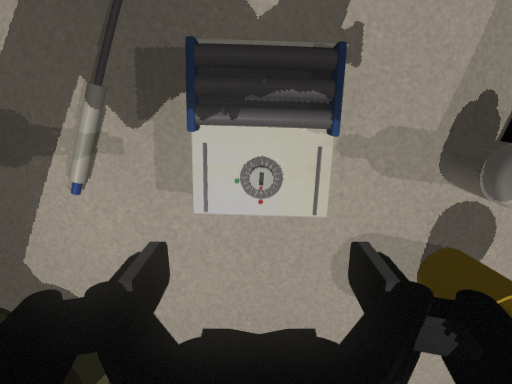

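The wrist view shows the mixer upright in the frame: the screw is at about (261,179), the red dot at (261,202), the green dot at (237,181), and the rollers above it.

Run:
```python
from h import *
im=cv2.imread('pics/w1.png'); c=dict(np.load('w1.npz'))
cr=im[150:212,226:296]
cv2.imwrite('pics/w1c.png',cv2.resize(cr,None,fx=9,fy=9,interpolation=cv2.INTER_CUBIC))
hsv=cv2.cvtColor(im,cv2.COLOR_BGR2HSV)
for nm,lo,hi in(('red',(0,90,60),(8,255,255)),('green',(45,90,40),(85,255,255))):
    m=cv2.inRange(hsv,lo,hi); m[:150]=0;m[215:]=0;m[:,:200]=0;m[:,320:]=0
    n,l,st,ce=cv2.connectedComponentsWithStats(m)
    for i in range(1,n): print(nm,st[i],ce[i],plane(c,[ce[i]],.072))
white=cv2.inRange(hsv,(0,0,150),(180,60,255)); white[:125]=0
n,l,st,ce=cv2.connectedComponentsWithStats(white); i=l[150,225]; print(st[i])
cnt=max(cv2.findContours((l==i).astype(np.uint8),0,2)[0],key=cv2.contourArea)
r=cv2.minAreaRect(cnt);b=cv2.boxPoints(r);print(b,plane(c,b,.07))
```

```text
red [260 187   2   3   5] [260.4 187.8] [[ 0.44824836 -0.2040057   0.072     ]]
red [258 200   5   4  16] [260.  201.5] [[ 0.43457111 -0.20903615  0.072     ]]
green [235 179   4   4  12] [236.5 180.5] [[ 0.44638841 -0.17872558  0.072     ]]
[  165   125   190   116 11394]
[[164.16841  237.77962 ]
 [167.85347  123.543655]
 [355.94806  129.61122 ]
 [352.263    243.84718 ]] [[ 0.35736867 -0.12810409  0.07      ]
 [ 0.47462341 -0.09594462  0.07      ]
 [ 0.53755331 -0.26961378  0.07      ]
 [ 0.42631652 -0.32074693  0.07      ]]
```

View pics/w1c.png

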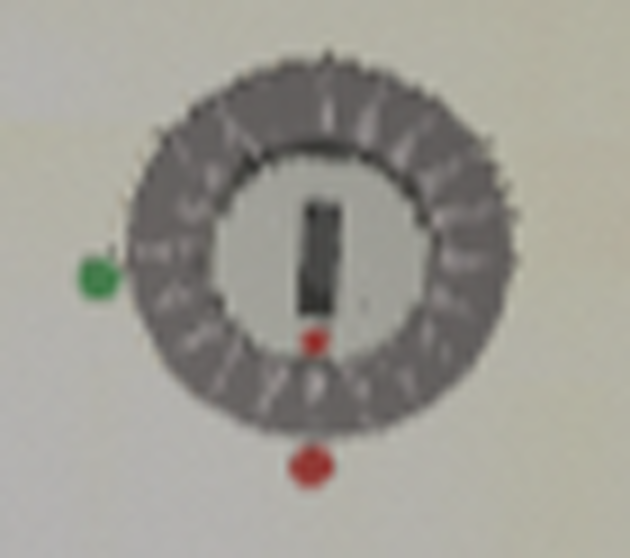

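The crop shows the slot running from about (323,203) to (316,313), with the head centred at about (321,257). The red dot lies at the slot's lower (-x) end.

Run:
```python
from h import *
c=dict(np.load('w1.npz'))
q=np.array([[323,203],[316,313],[320,257.5],[98,279],[311,466],[314.5,343]],float)
uv=np.array([226,150])+(q+.5)/9-.5
P=plane(c,uv,.074); P[3:5]=plane(c,uv[3:5],.070)
print(P.round(4))
ang=lambda v:np.degrees(np.arctan2(v[1],v[0]))
print('slot',ang(P[0]-P[1]), 'via dot',ang(P[2]-P[5]),'mixer x via red',ang(P[2]-P[4]),'green',ang(P[3]-P[2])-90)
im=cv2.imread('pics/w1.png'); g=cv2.cvtColor(im,cv2.COLOR_BGR2GRAY)
# deck grooves: dark lines left(206) and right(318)
for lo,hi in((198,214),(310,326)):
    pts=[]
    for y in range(150,205,3):
        row=255-g[y,lo:hi].astype(float); row=np.clip(row-row.min()-40,0,None); pts.append([lo+(row*np.arange(hi-lo)).sum()/row.sum(),y])
    w=plane(c,pts,.071); v=cv2.fitLine(w[:,:2].astype(np.float32),2,0,.01,.01).ravel();v=v*np.sign(v[0]);print(ang(v[:2]),v)
```

```text
[[ 0.4641 -0.1988  0.074 ]
 [ 0.4522 -0.2027  0.074 ]
 [ 0.4582 -0.2008  0.074 ]
 [ 0.4458 -0.1787  0.07  ]
 [ 0.4342 -0.2093  0.07  ]
 [ 0.4489 -0.2038  0.074 ]]
slot 18.285535807517018 via dot 18.25029662739617 mixer x via red 19.596697221723478 green 29.39066719245946
19.922745 [ 0.94015294  0.3407528   0.43751422 -0.1477922 ]
19.874151 [ 0.9404416   0.3399553   0.47953913 -0.253311  ]
```

>>> jog_arm([
  [[9,36,0,0],[9,38,0,0],[9,38,0,0],[9,38,0,0],[9,38,0,0]],
])

```text
t: 1.78
tcp_pos: [0.5002, -0.0112, 0.3039]
tcp_rot: [0.0, 0.983, 0.185, -0.0]
force: [0.2, -0.6, -0.2]
grip_width: 0.999
grasp_force: 0.0
```

>>> jog_arm([
  [[9,38,0,0],[9,38,0,0],[9,38,0,0],[9,38,0,0],[7,38,0,0]],
])

```text
t: 2.2
tcp_pos: [0.5442, 0.1789, 0.3038]
tcp_rot: [0.0, 0.983, 0.185, 0.0]
force: [0.8, -1.2, 0.9]
grip_width: 0.996
grasp_force: 0.0
```

>>> jog_arm([
  [[0,40,0,0],[0,0,0,0],[0,0,0,0],[0,0,0,0]],
])

```text
t: 2.53
tcp_pos: [0.5434, 0.2174, 0.3035]
tcp_rot: [0.001, 0.983, 0.186, -0.001]
force: [1.1, 0.0, 0.4]
grip_width: 1.001
grasp_force: 0.0
```

Run:
```python
from h import *
im,c=grab('wrist','w2.png'); s=monitor.read_state(); print(s['t'],s['tcp_pos'],s['tcp_rot'])
np.savez('w2.npz',**c)
```

```text
2.5833 [0.54344541 0.21690147 0.3036052 ] [ 5.68262612e-04  9.82654367e-01  1.85444822e-01 -5.38522635e-04]
```

View pics/w2.png

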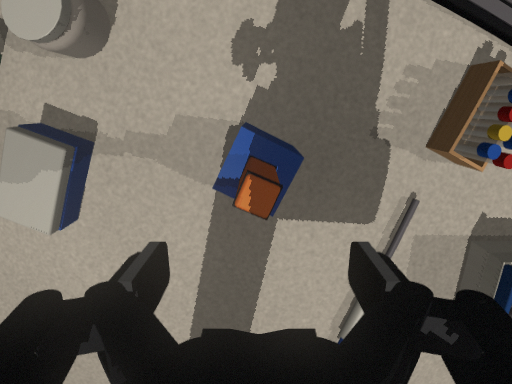

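The wrist view shows the handle's top face at roughly (247,171), (282,182), (269,219) and (234,207). The blue stand lies behind it, at about (213–303, 123–215).

Run:
```python
from h import *
im=cv2.imread('pics/w2.png'); c=dict(np.load('w2.npz'))
hsv=cv2.cvtColor(im,cv2.COLOR_BGR2HSV)
m=cv2.inRange(hsv,(3,120,190),(20,255,255)); m[:140]=0;m[240:]=0;m[:,:200]=0;m[:,320:]=0
cnt=max(cv2.findContours(m,0,2)[0],key=cv2.contourArea)
r=cv2.minAreaRect(cnt);b=cv2.boxPoints(r);w=plane(c,b,.175);print(r,b,w.round(4),w.mean(0))
ang=lambda v:np.degrees(np.arctan2(v[1],v[0]))
for i in range(4): d=w[(i+1)%4]-w[i];print(ang(d)%90,np.linalg.norm(d))
m2=cv2.inRange(hsv,(100,120,40),(130,255,255))|cv2.inRange(hsv,(0,120,60),(20,255,255)); m2[:110]=0;m2[240:]=0;m2[:,:200]=0;m2[:,320:]=0
cnt=max(cv2.findContours(m2,0,2)[0],key=cv2.contourArea);print(cv2.approxPolyDP(cnt,3,True).reshape(-1,2).tolist())
cr=im[110:235,195:320];cv2.imwrite('pics/w2c.png',cv2.resize(cr,None,fx=4.8,fy=4.8,interpolation=cv2.INTER_CUBIC))
```

```text
((245.3269500732422, 193.86538696289062), (10.78638744354248, 29.025188446044922), 11.309932708740234) [[237.19232 207.03847]
 [242.88464 178.57692]
 [253.46158 180.6923 ]
 [247.76926 209.15385]] [[0.5416 0.2308 0.175 ]
 [0.5616 0.2342 0.175 ]
 [0.5628 0.2272 0.175 ]
 [0.5428 0.2236 0.175 ]] [0.55216973 0.22893876 0.175     ]
9.63150868005882 0.02028037618298288
9.795004605842237 0.007160412207853418
10.167309129649055 0.020316804379033885
9.513747921143988 0.007350388041366383
[[242, 126], [218, 175], [230, 177], [233, 182], [239, 178], [238, 189], [227, 185], [214, 188], [234, 197], [247, 169], [279, 180], [283, 185], [280, 193], [278, 186], [248, 174], [235, 200], [237, 207], [266, 217], [272, 215], [303, 158], [292, 146], [258, 129], [255, 132]]
```

View pics/w2c.png

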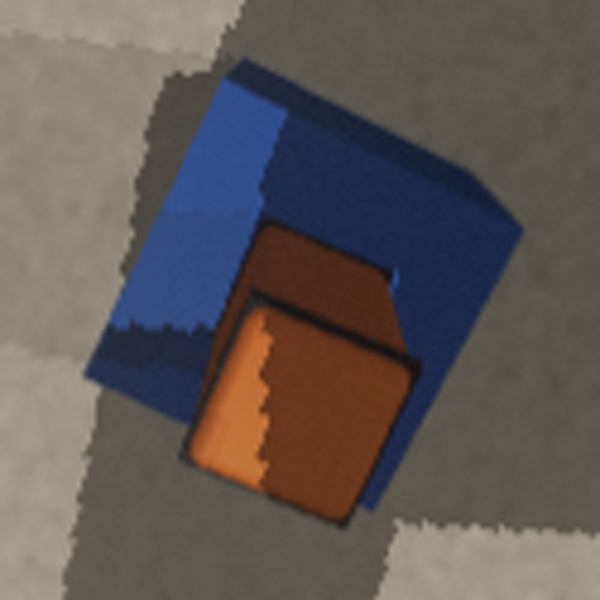

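The crop shows the handle's top-face corners at about (258,295), (420,368), (345,522) and (185,460). The stand's top corners are at about (222,78), (85,378) and (375,510).

Run:
```python
from h import *
c=dict(np.load('w2.npz'))
ang=lambda v:np.degrees(np.arctan2(v[1],v[0]))
def P(q,z): return plane(c,np.array([195,110])+(np.array(q,float)+.5)/4.8-.5,z)
w=P([[256,295],[420,368],[345,524],[183,460]],.175);print(w.round(4),w.mean(0))
for i in range(4): d=w[(i+1)%4]-w[i];print(ang(d)%90,np.linalg.norm(d))
s=P([[222,78],[85,378],[375,512],[520,232]],.095);print(s.round(4),s.mean(0))
for i in range(4): d=s[(i+1)%4]-s[i];print(ang(d)%90,np.linalg.norm(d))
b=P([[265,220],[392,270]],.095);print(b, ang(b[0]-b[1])%90)
```

```text
[[0.5675 0.2329 0.175 ]
 [0.5662 0.208  0.175 ]
 [0.541  0.2091 0.175 ]
 [0.5415 0.234  0.175 ]] [0.55405377 0.22099526 0.175     ]
86.97265268076042 0.024986748243591237
87.43167070047127 0.025268077577846326
88.69998703106144 0.024968170880796257
87.48428024637198 0.026020922316840046
[[0.5877 0.2501 0.095 ]
 [0.5239 0.2548 0.095 ]
 [0.5189 0.1914 0.095 ]
 [0.5815 0.187  0.095 ]] [0.55297551 0.22080818 0.095     ]
85.76442414238653 0.063947552033996
85.46953830325053 0.06361163248168844
85.9399488060416 0.06275513673702503
84.39134542115887 0.06343675625013707
[[0.56577287 0.23308693 0.095     ]
 [0.56567782 0.20693142 0.095     ]] 89.79178378882722
```

>>> jog_arm([
  [[3,1,-10,-6],[3,1,-10,-6],[2,1,-10,-6],[2,1,-10,-6],[0,0,0,0]],
])

```text
t: 3.0
tcp_pos: [0.5529, 0.2202, 0.262]
tcp_rot: [0.001, 1.0, -0.025, -0.002]
force: [-1.4, -0.2, -0.7]
grip_width: 0.998
grasp_force: 0.0
```

>>> jog_arm([
  [[0,0,-18,0],[0,0,-18,0],[0,0,-16,0],[0,0,-12,0],[0,0,0,0]],
])

```text
t: 3.42
tcp_pos: [0.5521, 0.2207, 0.1979]
tcp_rot: [0.001, 1.0, -0.022, -0.002]
force: [-0.9, -0.2, -0.9]
grip_width: 0.999
grasp_force: 0.0
```

Run:
```python
from h import *
s=monitor.read_state(); print(s['t'],s['tcp_pos'],s['tcp_rot'],s['joint_positions'])
q=s['tcp_rot'];print('yaw',np.degrees(2*np.arctan2(q[2],q[1])))
```

```text
3.4167 [0.55212346 0.22066834 0.19793166] [ 9.93040036e-04  9.99761274e-01 -2.17025558e-02 -2.32571485e-03] [ 3.09374809e-01  4.30891147e-01  1.60076875e+00 -4.07848970e-04
  1.11497722e+00  1.92376025e+00]
yaw -2.4871329210624937
```

>>> jog_arm([
  [[1,0,-9,0],[0,0,0,0]],
])

```text
t: 3.58
tcp_pos: [0.5547, 0.222, 0.1906]
tcp_rot: [0.0, 1.0, -0.022, -0.0]
force: [0.4, 0.9, 0.1]
grip_width: 1.005
grasp_force: 0.0
```

>>> jog_arm([
  [[0,0,0,0],[0,0,0,0],[0,0,0,0],[0,0,0,0],[0,0,0,0]],
], claw=1, grip_force=90)

```text
t: 4.0
tcp_pos: [0.5546, 0.223, 0.1914]
tcp_rot: [-0.0, 1.0, -0.022, 0.0]
force: [0.3, 1.6, 2.6]
grip_width: 0.3
grasp_force: 20.6
```

>>> jog_arm([
  [[0,0,0,0],[0,0,0,0],[0,0,0,0],[0,0,0,0],[0,0,0,0]],
])

```text
t: 4.42
tcp_pos: [0.5548, 0.2231, 0.1915]
tcp_rot: [-0.0, 1.0, -0.022, 0.001]
force: [-0.4, -0.2, 5.4]
grip_width: 0.292
grasp_force: 88.3
```

>>> jog_arm([
  [[0,0,5,0],[0,0,15,0],[0,0,25,0],[0,0,30,0],[0,0,30,0]],
])

```text
t: 4.83
tcp_pos: [0.5536, 0.2226, 0.2956]
tcp_rot: [0.001, 1.0, -0.022, -0.002]
force: [0.2, -0.2, -2.0]
grip_width: 0.295
grasp_force: 88.1
```

>>> jog_arm([
  [[0,0,20,0],[0,0,0,0],[0,0,0,0]],
])

```text
t: 5.08
tcp_pos: [0.5547, 0.223, 0.3166]
tcp_rot: [-0.0, 1.0, -0.022, 0.001]
force: [-0.9, 0.6, -2.3]
grip_width: 0.293
grasp_force: 88.1
```

Run:
```python
from h import *
im,c=grab('wrist'); s=monitor.read_state(); print(s['t'],s['tcp_pos'],s['tcp_rot'],s['force'],s['grasp_force'])
np.savez('w3.npz',im=im,**c)
from scipy.spatial.transform import Rotation as Ro
q=s['tcp_rot'];R=Ro.from_quat([q[1],q[2],q[3],q[0]]).as_matrix()
tip=s['tcp_pos']+R@[0,0,.174];uv=proj(c,tip)[0];print(uv)
u,v=uv.round().astype(int);cr=im[max(0,v-60):v+60,u-60:u+60,::-1]
cv2.imwrite('pics/w3c.png',cv2.resize(cr,None,fx=5,fy=5,interpolation=cv2.INTER_CUBIC))
```

```text
5.1333 [0.5537922  0.22270444 0.31496753] [ 2.41000628e-04  9.99757157e-01 -2.20222194e-02 -7.68625170e-04] [-0.35415495  0.1572407  -2.3062773 ] 88.14471244812012
[257.71268008 195.54214105]
```

View pics/w3c.png

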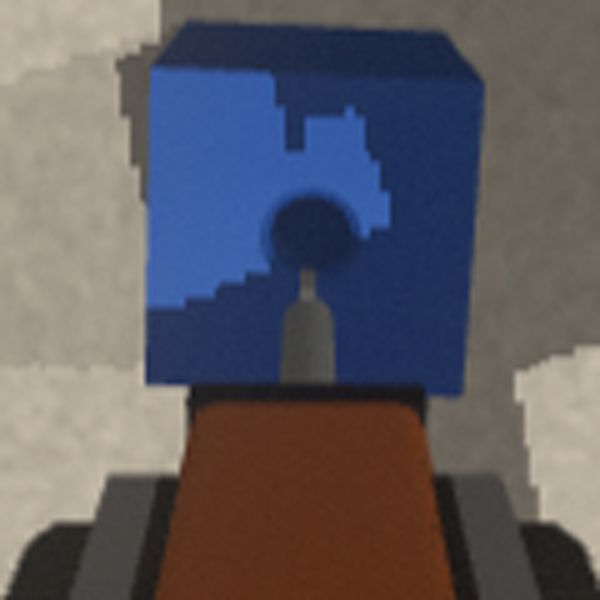

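The crop shows the held blade edge-on: it is thin across the image, so the blade's width runs along tool x. The tip is at about (308,272) and the stand hole at (312,235).

>>> jog_arm([
  [[-8,-30,0,2],[-8,-36,0,2],[-8,-36,0,2],[-8,-36,0,2],[-8,-36,0,2]],
])

```text
t: 5.55
tcp_pos: [0.5124, 0.0476, 0.3132]
tcp_rot: [-0.0, 0.998, 0.066, -0.003]
force: [0.3, -0.6, -1.8]
grip_width: 0.289
grasp_force: 88.4
```

>>> jog_arm([
  [[-8,-36,0,2],[-8,-36,0,2],[-8,-36,0,2],[-8,-36,0,2],[-8,-36,0,2]],
])

```text
t: 5.97
tcp_pos: [0.4724, -0.1322, 0.3134]
tcp_rot: [-0.001, 0.988, 0.153, -0.002]
force: [1.3, 0.2, -1.5]
grip_width: 0.294
grasp_force: 88.3
```

>>> jog_arm([
  [[-8,-36,0,0.8],[-7,-34,0,0],[0,0,-20,0],[0,0,0,0],[0,0,0,0]],
])

```text
t: 6.38
tcp_pos: [0.4575, -0.2004, 0.2931]
tcp_rot: [-0.003, 0.987, 0.158, -0.003]
force: [0.6, -0.3, -1.5]
grip_width: 0.293
grasp_force: 88.6
```

```bash
cat > look.py <<'E'
from h import *
import sys
from scipy.spatial.transform import Rotation as Ro
n=sys.argv[1]
f=[];c=None
s=monitor.read_state();im,c=grab('wrist')
q=s['tcp_rot'];R=Ro.from_quat([q[1],q[2],q[3],q[0]]).as_matrix()
print(s['t'],s['tcp_pos'],'yaw',np.degrees(2*np.arctan2(q[2],q[1])),'F',s['force'],'j6',s['joint_positions'][5])
uv=proj(c,[s['tcp_pos']+R@[0,0,.1765],[.4582,-.2008,.074]]);print('pred tip,slot',uv)
u,v=uv[1].round().astype(int)
u0,v0=u-40,v-40
np.savez(n+'.npz',im=im,u0=u0,v0=v0,tcp=s['tcp_pos'],Rt=R,**c)
cv2.imwrite(f'pics/{n}.png',cv2.resize(im[v0:v+40,u0:u+40,::-1],None,fx=7.5,fy=7.5,interpolation=cv2.INTER_CUBIC));print(u0,v0)
E
python3 look.py w4
```

```text
6.3833 [ 0.45748113 -0.20044125  0.29305596] yaw 18.191716554692725 F [ 0.60322829 -0.28097039 -1.45734605] j6 0.7553044314368494
pred tip,slot [[257.04578506 193.13248854]
 [259.12198317 179.81728573]]
219 140
```

View pics/w4.png

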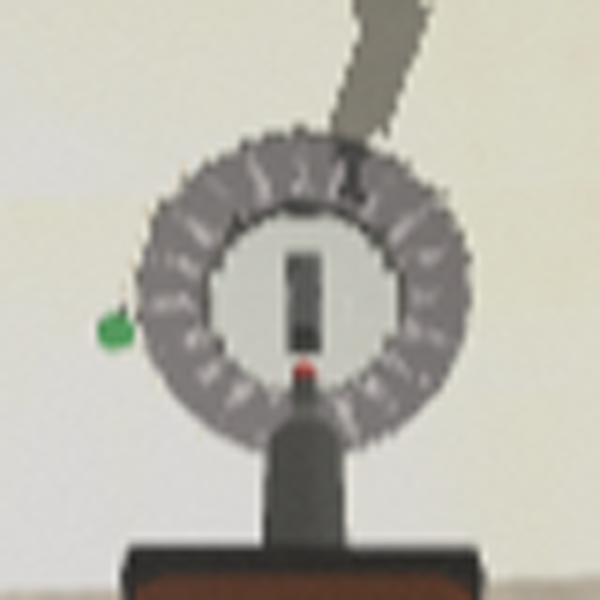

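The crop shows the slot at about x 287–322, y 252–352, as predicted. The blade tip ends at about (304,378), aligned with the slot across its width.

```bash
cat > tip.py <<'E'
from h import *
import sys
n,x,y,sx,sy=sys.argv[1],*map(float,sys.argv[2:])
d=np.load(n+'.npz');c={k:d[k] for k in('mtx','D','rvec','tvec')}
o=np.array([d['u0'],d['v0']])
px=lambda x,y:o+(np.array([x,y])+.5)/7.5-.5
zt=d['tcp'][2]-.1765
P=plane(c,[px(x,y)],zt)[0]-d['Rt'][:,0]*.0045
S=plane(c,[px(sx,sy)],.074)[0]
print('tip',P,'slot',S,'tip-tcp',(d['Rt'].T@(P-d['tcp'])),'move mm',(S-P)*1000)
E
python3 tip.py w4 304 378 304.5 302
```

```text
tip [ 0.45520246 -0.20190111  0.11657789] slot [ 0.45819841 -0.20084605  0.074     ] tip-tcp [-0.00176067  0.00171361  0.17648172] move mm [  2.99595127   1.05506039 -42.57788803]
```

>>> jog_arm([
  [[2,1,-10,0],[0,0,-12,0],[0,0,-8,0],[0,0,0,0],[0,0,0,0]],
])

```text
t: 6.85
tcp_pos: [0.4614, -0.1992, 0.2654]
tcp_rot: [-0.0, 0.987, 0.16, -0.001]
force: [-0.3, 0.1, -1.6]
grip_width: 0.294
grasp_force: 88.6
```

```bash
python3 look.py w5
```

```text
6.85 [ 0.46144318 -0.19918565  0.26541291] yaw 18.356810238934052 F [-0.33870768  0.11585602 -1.55740511] j6 0.7588182466822884
pred tip,slot [[257.03222675 193.12166069]
 [257.90442131 192.35077154]]
218 152
```

View pics/w5.png

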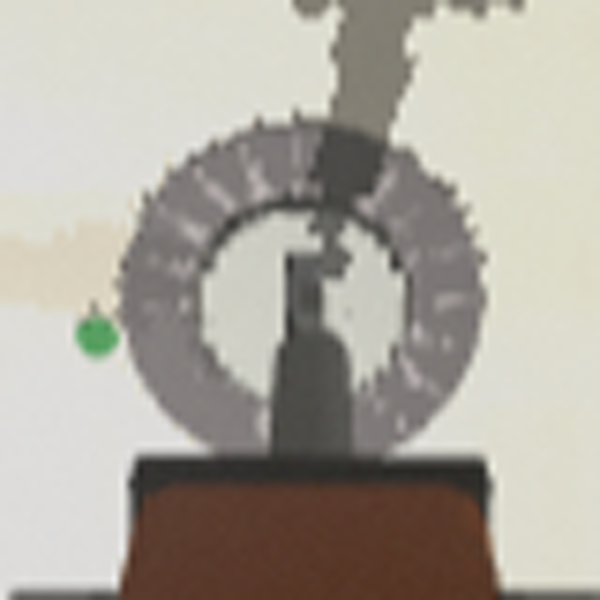

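The crop shows the blade at about x 297–322, in front of the slot. The slot's left edge is at x=287 and its far end at y=252, so the blade sits slightly right of the slot's middle.

Run:
```python
from h import *
for n,r,cc in(('w4',(165,200),(253,267)),('w5',(178,205),(250,270))):
    d=np.load(n+'.npz');g=cv2.cvtColor(d['im'],cv2.COLOR_RGB2GRAY)
    print(n,cc)
    for v in range(*r): print(v,' '.join('%3d'%x for x in g[v,cc[0]:cc[1]]))
```

```text
w4 (253, 267)
165 150 169 119 117 118 157 133 133 118 126 160  76  73  75
166 142 156 125 111  96 103 101 110 109 123 139 100  98  73
167 127 125 104  86  68  67  73  75  86  95  94  96 108 100
168  94  87  90 131 109  88  88  90 109 129 108  75  86 104
169  91 156 162 180 170 162 163 162 171 179 165 152 108  97
170 162 195 194 194 194 194 194 194 194 192 192 193 168 157
171 195 194 194 194 193 191 193 190 192 193 192 192 192 193
172 194 194 193 195 192 191 190 190 190 193 191 192 192 192
173 194 194 194 192 160 154 155 154 166 194 191 192 193 192
174 195 196 194 192 111  91 102 103 128 193 193 193 192 192
175 196 195 194 192  92  77  89  91 117 192 194 194 193 191
176 195 196 195 194  92  90  88  90 116 194 195 193 194 192
177 196 197 196 193 108  91  89  90 119 194 193 194 194 193
178 196 196 197 195 131  93  89  91 104 194 193 194 192 194
179 195 196 195 194 137  88  89  90 106 193 195 195 196 194
180 197 196 195 195 129  91  89  89 117 194 193 193 200 193
181 197 197 196 194 123  89  90  90 117 195 193 193 197 192
182 197 197 196 194 123  90  90  90 117 194 194 195 197 194
183 19
[... 2595 characters left out ...]
 185 207 202 202 202 201 202
197 207 206 206 206 205 159  75  77  77  78  79  82  87 136 204 203 202 202 201 200
198 206 207 205 204 185  92  77  77  77  76  78  83  85  90 175 203 203 202 202 200
199 207 206 205 203 170  75  75  77  76  76  78  82  83  89 146 203 204 201 201 199
200 204 206 205 202 154  77  75  76  78  77  79  80  85  87 131 203 203 201 186 190
201 207 206 206 204 140  79  78  76  78  76  78  82  86  89 117 203 202 201 138 152
202 190 207 205 204 137  75  75  76  77  77  79  82  84  87 119 201 166 180 114 124
203 163 187 205 203 121  76  74  76  77  77  78  81  84  85 118 180 126 159 124 123
204 138 138 176 185 104  76  77  76  75  74  78  80  83  86 101 143 134 148 123 123
```

Run:
```python
from h import *
for n,v,u in(('w4',188.5,259.2),('w5',188.6,259.15)):
    d=np.load(n+'.npz');c={k:d[k] for k in('mtx','D','rvec','tvec')}
    P=plane(c,[[u,v]],d['tcp'][2]-.1765)[0]-d['Rt'][:,0]*.0045
    S=np.array([.4582,-.2008,.074])
    print((d['Rt'].T@(P-d['tcp']))*1e3,'move',(S-P)*1e3, 'in tool',d['Rt'].T@(S-P)*1e3)
```

```text
[ -0.49739231   1.79589187 176.47508219] move [  1.77169468   0.78490542 -42.57788803] in tool [ 2.13561708  0.05787251 42.56838402]
[ -0.59772564   1.7657873  176.4945839 ] move [ -3.01312865   0.12618568 -14.91721122] in tool [-2.80579517 -1.05295511 14.92102063]
```

>>> jog_arm([
  [[-3,0,-6,0],[0,0,-5,0],[0,0,0,0],[0,0,0,0]],
])

```text
t: 7.23
tcp_pos: [0.4582, -0.2, 0.2546]
tcp_rot: [-0.0, 0.987, 0.159, -0.0]
force: [-0.4, -0.1, -1.4]
grip_width: 0.297
grasp_force: 88.6
```

```bash
python3 look.py w6
python3 - <<'E'
from h import *
d=np.load('w6.npz');g=cv2.cvtColor(d['im'],cv2.COLOR_RGB2GRAY)
for v in range(183,204): print(v,' '.join('%3d'%x for x in g[v,250:270]))
E
```

```text
7.2333 [ 0.45815303 -0.19999635  0.25459859] yaw 18.261921802664478 F [-0.4092021  -0.12954561 -1.36493246] j6 0.7559142685353742
pred tip,slot [[256.99713314 193.13270429]
 [258.05961615 191.97978359]]
218 152
183 203 202 203 203 200 203 199 198 196 100 101 103 101 102 102 106 199 198 162  72
184 202 202 203 204 203 202 173 171 147  89  90 101 101 102 102 104 156 199 184 158
185 203 204 203 202 204 201 111 117  85  69  69 102 101 103 102 101 103 156 199 198
186 204 205 204 203 203 201  62  92  89  61  64 101 101 101 102 101 104 166 198 199
187 195 204 204 203 203 200  62  91  90  60  62 102 102 102 104 165 167 200 201 199
188 186 194 194 194 196 192  78  91  89  60  60 101 102 105 169 200 200 200 201 199
189 188 186 186 186 187 183  92  90  79  63  64 101 102 105 202 201 202 202 199 200
190 187 187 185 187 186 184  93  91  75  73  73  98 101 105 201 200 200 200 199 199
191 186 187 186 186 187 182  92  92  80  78  79  96 102 165 202 201 199 200 200 200
192 187 186 186 186 185 183  78  91  78  78  79  96 105 201 200 200 200 199 201 200
193 187 188 188 187 186 184  64  90  85  84  84  
[... 174 characters left out ...]
 202 202 202 200 202 201 201
196 188 187 187 188 188 203  67  74  83  83  83  88 135 188 203 202 203 202 201 200
197 188 187 187 187 187 158  75  76  76  77  77  82  87 136 203 202 203 201 202 202
198 188 188 187 187 170  90  76  76  75  76  78  82  84  89 175 201 202 201 201 199
199 188 198 197 195 156  76  77  75  76  76  79  79  85  89 145 202 202 202 183 197
200 188 206 207 204 147  75  75  76  75  76  77  80  85  85 131 202 202 199 170 163
201 198 207 204 204 137  76  76  75  75  76  80  81  85  85 118 201 202 200 151 107
202 205 206 205 204 136  76  75  75  75  75  78  79  82  86 117 202 186 164 127 109
203 187 206 206 204 118  75  75  77  74  75  76  80  84  87 117 202 176 124 156 144
```

Run:
```python
from h import *
d=np.load('w6.npz');c={k:d[k] for k in('mtx','D','rvec','tvec')}
P=plane(c,[[259.15,188.6]],d['tcp'][2]-.1765)[0]-d['Rt'][:,0]*.0045
S=plane(c,[[257.95,191.98]],.074)[0]
print('move',(S-P)*1e3, 'in tool',d['Rt'].T@(S-P)*1e3)
```

```text
move [ 0.13216517  1.10165398 -4.10088234] in tool [ 0.47281032 -1.00230458  4.1012414 ]
```

Aligned along x. I'll shift y by +1 mm, then go down gently.

>>> jog_arm([
  [[0,1,-1,0],[0,0,-1.5,0],[0,0,-1,0],[0,0,0,0]],
])

```text
t: 7.62
tcp_pos: [0.4584, -0.1991, 0.2512]
tcp_rot: [-0.0, 0.987, 0.159, -0.0]
force: [0.1, -0.7, -1.8]
grip_width: 0.291
grasp_force: 88.6
```

>>> jog_arm([
  [[0,0,-1,0],[0,0,-1,0],[0,0,0,0]],
])

```text
t: 7.87
tcp_pos: [0.4584, -0.1991, 0.2492]
tcp_rot: [-0.0, 0.987, 0.159, -0.0]
force: [0.2, 0.3, -0.8]
grip_width: 0.3
grasp_force: 88.6
```

>>> jog_arm([
  [[0,0,-1,0],[0,0,-1,0],[0,0,0,0]],
])

```text
t: 8.12
tcp_pos: [0.4584, -0.199, 0.2472]
tcp_rot: [-0.0, 0.987, 0.159, -0.0]
force: [0.6, 0.2, -1.9]
grip_width: 0.294
grasp_force: 88.6
```

>>> jog_arm([
  [[0,0,-1,0],[0,0,0,0],[0,0,0,0]],
])

```text
t: 8.37
tcp_pos: [0.4584, -0.1991, 0.2463]
tcp_rot: [-0.0, 0.987, 0.159, -0.0]
force: [-0.5, -1.0, -2.0]
grip_width: 0.296
grasp_force: 88.6
```

>>> jog_arm([
  [[0,0,-1,0],[0,0,0,0],[0,0,0,0]],
])

```text
t: 8.62
tcp_pos: [0.4586, -0.1992, 0.2455]
tcp_rot: [0.0, 0.987, 0.159, 0.0]
force: [0.5, -1.1, -0.6]
grip_width: 0.296
grasp_force: 88.6
```

>>> jog_arm([
  [[0,0,-1,0],[0,0,0,0],[0,0,0,0]],
])

```text
t: 8.87
tcp_pos: [0.4586, -0.1991, 0.2446]
tcp_rot: [0.0, 0.987, 0.159, 0.0]
force: [-0.5, 1.1, 1.0]
grip_width: 0.295
grasp_force: 88.7
```

>>> jog_arm([
  [[0,0,-1,0],[0,0,0,0],[0,0,0,0]],
])

```text
t: 9.12
tcp_pos: [0.4586, -0.1992, 0.2435]
tcp_rot: [0.0, 0.987, 0.159, 0.0]
force: [-0.0, 0.2, 1.8]
grip_width: 0.296
grasp_force: 88.8
```

>>> jog_arm([
  [[0,0,-1,0],[0,0,0,0],[0,0,0,0]],
])

```text
t: 9.37
tcp_pos: [0.4586, -0.1992, 0.2424]
tcp_rot: [0.0, 0.987, 0.159, 0.0]
force: [0.2, 0.2, 1.8]
grip_width: 0.295
grasp_force: 88.8
```

>>> jog_arm([
  [[0,0,-0.6,0],[0,0,0,0],[0,0,0,0]],
])

```text
t: 9.62
tcp_pos: [0.4586, -0.1991, 0.2418]
tcp_rot: [0.0, 0.987, 0.159, 0.0]
force: [1.0, 0.2, 2.0]
grip_width: 0.295
grasp_force: 88.9
```

>>> jog_arm([
  [[0,0,-0.6,0],[0,0,0,0],[0,0,0,0]],
])

```text
t: 9.87
tcp_pos: [0.4586, -0.1992, 0.2412]
tcp_rot: [0.0, 0.987, 0.159, 0.0]
force: [0.0, -0.5, 1.4]
grip_width: 0.291
grasp_force: 88.9
```

>>> jog_arm([
  [[0,0,-0.6,0],[0,0,0,0],[0,0,0,0]],
])

```text
t: 10.12
tcp_pos: [0.4586, -0.1992, 0.2406]
tcp_rot: [0.0, 0.987, 0.159, 0.0]
force: [0.9, -0.2, 1.6]
grip_width: 0.291
grasp_force: 88.9
```

>>> jog_arm([
  [[0,0,-0.6,0],[0,0,0,0],[0,0,0,0]],
])

```text
t: 10.37
tcp_pos: [0.4586, -0.1992, 0.24]
tcp_rot: [0.0, 0.987, 0.159, 0.0]
force: [-0.2, -0.2, 2.4]
grip_width: 0.297
grasp_force: 89.0
```

>>> jog_arm([
  [[0,0,-0.6,0],[0,0,0,0],[0,0,0,0]],
])

```text
t: 10.62
tcp_pos: [0.4585, -0.1992, 0.2394]
tcp_rot: [0.0, 0.987, 0.159, 0.0]
force: [0.0, -0.4, 2.3]
grip_width: 0.291
grasp_force: 89.0
```

>>> jog_arm([
  [[0,0,-0.6,0],[0,0,0,0],[0,0,0,0]],
])

```text
t: 10.87
tcp_pos: [0.4585, -0.1991, 0.2388]
tcp_rot: [0.0, 0.987, 0.159, 0.0]
force: [0.1, -0.5, 2.4]
grip_width: 0.291
grasp_force: 89.0
```

>>> jog_arm([
  [[0,0,-0.6,0],[0,0,0,0],[0,0,0,0]],
])

```text
t: 11.12
tcp_pos: [0.4585, -0.1991, 0.2382]
tcp_rot: [0.0, 0.987, 0.159, 0.0]
force: [0.1, -0.0, 2.8]
grip_width: 0.292
grasp_force: 89.0
```

>>> jog_arm([
  [[0,0,-0.6,0],[0,0,0,0],[0,0,0,0]],
])

```text
t: 11.37
tcp_pos: [0.4585, -0.1991, 0.2376]
tcp_rot: [0.0, 0.987, 0.159, 0.0]
force: [0.6, -0.2, 2.6]
grip_width: 0.289
grasp_force: 89.0
```

>>> jog_arm([
  [[0,0,-0.6,0],[0,0,0,0],[0,0,0,0]],
])

```text
t: 11.62
tcp_pos: [0.4586, -0.1992, 0.237]
tcp_rot: [0.0, 0.987, 0.159, 0.0]
force: [0.8, 0.1, 3.0]
grip_width: 0.292
grasp_force: 89.0
```

>>> jog_arm([
  [[0,0,-0.6,0],[0,0,0,0],[0,0,0,0]],
])

```text
t: 11.87
tcp_pos: [0.4585, -0.1991, 0.2364]
tcp_rot: [0.0, 0.987, 0.159, 0.0]
force: [0.4, -0.3, 3.4]
grip_width: 0.292
grasp_force: 89.1
```

>>> jog_arm([
  [[0,0,-0.6,0],[0,0,0,0],[0,0,0,0]],
])

```text
t: 12.12
tcp_pos: [0.4585, -0.1991, 0.2358]
tcp_rot: [0.0, 0.987, 0.159, 0.0]
force: [1.6, -1.1, 4.4]
grip_width: 0.291
grasp_force: 89.1
```

>>> jog_arm([
  [[0,0,-0.6,0],[0,0,0,0],[0,0,0,0]],
])

```text
t: 12.37
tcp_pos: [0.4586, -0.1991, 0.2354]
tcp_rot: [0.0, 0.987, 0.159, 0.0]
force: [0.5, -0.3, 6.6]
grip_width: 0.294
grasp_force: 89.2
```

>>> jog_arm([
  [[0,0,-0.4,0],[0,0,0,0],[0,0,0,0]],
])

```text
t: 12.62
tcp_pos: [0.4586, -0.1991, 0.2352]
tcp_rot: [0.0, 0.987, 0.159, 0.0]
force: [1.1, -0.6, 7.5]
grip_width: 0.292
grasp_force: 89.4
```

>>> jog_arm([
  [[0,0,-0.6,0],[0,0,0,0],[0,0,0,0]],
])

```text
t: 12.87
tcp_pos: [0.4586, -0.1991, 0.2349]
tcp_rot: [0.0, 0.987, 0.159, 0.0]
force: [-0.7, -0.4, 8.7]
grip_width: 0.294
grasp_force: 90.1
```

>>> jog_arm([
  [[0,0,0,-5],[0,0,0,-5],[0,0,0,-5],[0,0,0,0]],
])

```text
t: 13.2
tcp_pos: [0.4588, -0.1991, 0.235]
tcp_rot: [0.0, 1.0, 0.027, 0.001]
force: [-0.2, 0.2, 8.3]
grip_width: 0.288
grasp_force: 89.8
```

>>> jog_arm([
  [[0,0,0,-5],[0,0,0,-5],[0,0,0,-5],[0,0,0,0]],
])

```text
t: 13.53
tcp_pos: [0.4588, -0.1993, 0.235]
tcp_rot: [0.0, 0.995, -0.104, 0.001]
force: [-0.5, 1.0, 8.5]
grip_width: 0.294
grasp_force: 89.8
```

Run:
```python
from h import *
s=monitor.read_state();q=s['tcp_rot'];print(s['tcp_pos'],np.degrees(2*np.arctan2(q[2],q[1])),s['force'],s['torque'],s['joint_positions'][5])
```

```text
[ 0.45883278 -0.19930745  0.23500858] -11.932454928468681 [-0.51045561  0.96631012  8.51186974] [-0.1080032  -0.01365396  0.04184322] 1.2848810453465958
```

>>> jog_arm([
  [[0,0,0,-5],[0,0,0,-5],[0,0,0,-5],[0,0,0,-5],[0,0,0,-5]],
])

```text
t: 13.95
tcp_pos: [0.4588, -0.1997, 0.235]
tcp_rot: [0.001, 0.948, -0.317, 0.001]
force: [0.8, -1.7, 8.6]
grip_width: 0.29
grasp_force: 89.6
```

>>> jog_arm([
  [[0,0,0,-5],[0,0,0,-5],[0,0,0,-5],[0,0,0,-5],[0,0,0,-5]],
])

```text
t: 14.37
tcp_pos: [0.4586, -0.2, 0.235]
tcp_rot: [0.001, 0.857, -0.515, 0.001]
force: [-1.2, -1.6, 8.1]
grip_width: 0.296
grasp_force: 89.6
```

>>> jog_arm([
  [[0,0,0,-4],[0,0,0,-3],[0,0,0,0],[0,0,0,0]],
])

```text
t: 14.7
tcp_pos: [0.4585, -0.2, 0.235]
tcp_rot: [0.001, 0.826, -0.564, 0.001]
force: [-0.9, -2.4, 8.3]
grip_width: 0.294
grasp_force: 89.6
```

Run:
```python
from h import *
s=monitor.read_state();q=s['tcp_rot'];print(s['tcp_pos'],np.degrees(2*np.arctan2(q[2],q[1])),s['force'],s['torque'],s['joint_positions'][5])
```

```text
[ 0.4584581  -0.20004802  0.23500844] -68.70370661450679 [-0.94142212 -2.4069027   8.29263187] [-0.67351325  0.29175603  0.05501291] 2.2761554873219585
```

>>> jog_arm([
  [[0,0,0,-3],[0,0,0,-3],[0,0,0,0],[0,0,0,0]],
])

```text
t: 15.03
tcp_pos: [0.4584, -0.2001, 0.235]
tcp_rot: [0.001, 0.795, -0.607, 0.001]
force: [-2.0, -2.8, 8.5]
grip_width: 0.294
grasp_force: 89.6
```

Run:
```python
from h import *
s=monitor.read_state();q=s['tcp_rot'];print(s['tcp_pos'],np.degrees(2*np.arctan2(q[2],q[1])),s['force'],s['torque'],s['joint_positions'][5])
```

```text
[ 0.4583975  -0.20007378  0.23501701] -74.701499425857 [-2.01808777 -2.80871183  8.48111921] [-0.68294393  0.27585406  0.01505708] 2.380904377010418
```

>>> jog_arm([
  [[0,0,2,0],[0,0,3,0],[0,0,4,0],[0,0,4,0],[0,0,0,0]],
])

```text
t: 15.45
tcp_pos: [0.4581, -0.1987, 0.2474]
tcp_rot: [-0.0, 0.795, -0.607, -0.001]
force: [0.5, -2.0, 1.1]
grip_width: 0.292
grasp_force: 88.8
```

>>> jog_arm([
  [[0,0,6,0],[0,0,10,0],[0,0,15,0],[0,0,15,0],[0,0,0,0]],
])

```text
t: 15.87
tcp_pos: [0.4597, -0.1991, 0.296]
tcp_rot: [-0.001, 0.795, -0.607, 0.002]
force: [0.7, -0.2, -1.1]
grip_width: 0.293
grasp_force: 88.6
```

>>> jog_arm([
  [[0,0,20,7],[0,0,0,7],[0,0,0,7],[0,0,0,7],[0,0,0,7]],
])

```text
t: 16.28
tcp_pos: [0.458, -0.1984, 0.3127]
tcp_rot: [-0.001, 0.942, -0.337, -0.001]
force: [-0.6, 0.0, -1.7]
grip_width: 0.289
grasp_force: 88.6
```

>>> jog_arm([
  [[0,0,0,7],[0,0,0,7],[0,0,0,0],[0,0,0,0]],
])

```text
t: 16.62
tcp_pos: [0.4581, -0.1986, 0.3127]
tcp_rot: [-0.0, 0.975, -0.224, -0.001]
force: [-0.2, 0.2, -1.6]
grip_width: 0.294
grasp_force: 88.6
```

```bash
python3 look.py w7
```

```text
16.6167 [ 0.45810083 -0.19860342  0.31265612] yaw -25.914465826895526 F [-0.22877504  0.20961206 -1.59011375] j6 1.5289667924350059
pred tip,slot [[257.42186139 194.11415637]
 [259.61076248 176.60496196]]
220 137
```

View pics/w7.png

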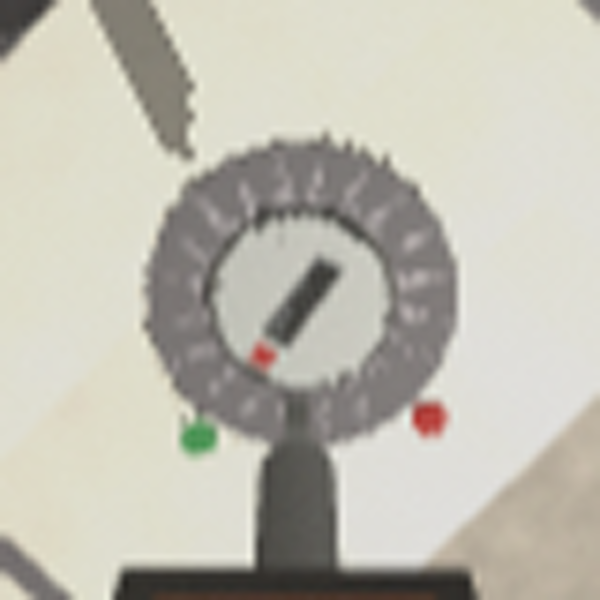

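The crop shows the slot now running from (328,265) to (275,340), with its red end pointing at the green dot at (198,437). The head looks level with the collar, as before.

Run:
```python
from h import *
d=np.load('w7.npz');c={k:d[k] for k in('mtx','D','rvec','tvec')}
px=lambda q:np.array([d['u0'],d['v0']])+(np.array(q,float)+.5)/7.5-.5
P=plane(c,px([[328,265],[275,340],[301.5,302.5],[262,357]]),.074);ang=lambda v:np.degrees(np.arctan2(v[1],v[0]))
print(P.round(4),ang(P[0]-P[1]),'turn rad',np.radians(19.9-ang(P[0]-P[1])),np.radians(19.9-ang(P[2]-P[3])))
# concentricity: head vs collar vs deck dots (parallax tells height)
for z in(.074,.064): print(z,(proj(c,[.4584,-.2002,z])[0]-[d['u0'],d['v0']]+.5)*7.5-.5)
s=np.load('w4.npz')
```

```text
[[ 0.461  -0.2064  0.074 ]
 [ 0.4547 -0.1952  0.074 ]
 [ 0.4578 -0.2008  0.074 ]
 [ 0.4533 -0.1925  0.074 ]] -60.49827694890082 turn rad 1.4032146456885801 1.415179056824225
0.074 [295.76634419 300.87201228]
0.064 [295.67282043 285.69507537]
```

The slot is at 1.40 rad, and its position in the image fits a raised head, so the screw is locked. Next I take the screwdriver back to the stand.

>>> jog_arm([
  [[8,30,1,2],[8,36,0,2],[8,36,0,2],[8,36,0,2],[8,36,0,2]],
])

```text
t: 17.08
tcp_pos: [0.4984, -0.0235, 0.3141]
tcp_rot: [-0.0, 0.99, -0.138, -0.0]
force: [1.0, -0.2, -2.0]
grip_width: 0.288
grasp_force: 88.7
```

>>> jog_arm([
  [[8,36,0,2],[8,36,0,2],[8,36,0,2],[8,36,0,2],[8,36,0,2]],
])

```text
t: 17.5
tcp_pos: [0.5383, 0.1569, 0.314]
tcp_rot: [-0.0, 0.999, -0.05, -0.0]
force: [0.7, -0.8, -1.4]
grip_width: 0.294
grasp_force: 88.7
```

>>> jog_arm([
  [[8,36,0,2],[8,31,0,1.4],[0,0,0,0],[0,0,0,0],[0,0,0,0]],
])

```text
t: 17.92
tcp_pos: [0.554, 0.2217, 0.3136]
tcp_rot: [0.001, 1.0, -0.021, -0.001]
force: [-0.4, -0.5, -2.4]
grip_width: 0.294
grasp_force: 89.0
```

Run:
```python
from h import *
im,c=grab('wrist');s=monitor.read_state();q=s['tcp_rot'];print(s['tcp_pos'],np.degrees(2*np.arctan2(q[2],q[1])),s['force'])
g3=np.load('w3.npz')['im']
# compare with picture taken right after lifting (same pose): shift of the stand/hole region
a=cv2.cvtColor(g3,cv2.COLOR_RGB2HSV);b=cv2.cvtColor(im,cv2.COLOR_RGB2HSV)
for h in(a,b):
    m=cv2.inRange(h,(105,120,40),(130,255,255));m[:120]=0;m[230:]=0;m[:,:200]=0;m[:,320:]=0
    n,l,st,ce=cv2.connectedComponentsWithStats(m);i=1+st[1:,4].argmax();print(st[i],ce[i])
for i in (g3,im):
    g=cv2.cvtColor(i,cv2.COLOR_RGB2GRAY);print('\n'.join(' '.join('%3d'%x for x in g[v,246:274]) for v in (187,190,193,196,200,206)),'\n')
```

```text
[0.55393641 0.22109091 0.31377169] -2.4174659333291797 [-0.19659589  0.19904552 -0.96521335]
[ 227  141   68   74 4240] [260.23584906 176.73231132]
[ 225  140   68   75 4334] [258.58675588 176.11098293]
 96  95  95  94  89  66  58  47  42  42  41  41  38  38  38  38  37  38  37  37  39  39  43  44  46  48  47  50
 96  73  75  75  75  75  52  50  51  48  47  47  64  63  62  47  42  40  44  41  44  47  48  48  48  47  45  45
 50  50  50  51  51  50  50  50  49  50  49  47  79  79  77  54  47  49  47  48  49  48  49  47  48  48  47  47
 52  53  50  50  48  49  50  50  50  49  55  62  72  75  79  75  71  51  49  49  49  47  49  49  47  50  47  48
 51  50  52  51  49  50  49  51  56  65  66  64  68  69  73  77  80  81  67  49  48  49  47  46  46  49  48  48
 50  50  50  52  50  49  49  49  59  66  66  64  68  67  72  77  79  82  79  46  47  46  47  46  48  48  46  44 

 96  75  73  55  59  50  46  43  42  40  40  38  39  37  37  39  36  36  38  41  42  44  48  48  45  50  48  49
 75  52  52  50  49  50  49  48  50  49  45  47  65  61  64  47  45  42  47  48  45  48  45  48  49  50  48  48
 51  50  53  49  50  50  48  49  53  50  47  52  79  78  78  54  47  48  50  51  49  47  45  47  46  47  48  49
 52  53  50  51  52  51  49  50  51  49  57  63  74  76  79  76  71  52  49  48  46  47  49  45  48  49  50  47
 48  50  51  52  49  47  49  50  55  67  65  63  66  68  75  77  80  79  69  48  48  48  48  48  48  48  45  46
 51  52  48  52  52  48  49  50  62  67  67  66  66  68  73  76  80  80  80  48  48  47  49  48  47  49  47  48
```

>>> jog_arm([
  [[0.5,1.7,-5,0],[0,0,-15,0],[0,0,-20,0],[0,0,-20,0],[0,0,0,0]],
])

```text
t: 18.38
tcp_pos: [0.5531, 0.2217, 0.2503]
tcp_rot: [0.001, 1.0, -0.022, -0.003]
force: [1.1, 0.2, -3.7]
grip_width: 0.291
grasp_force: 88.8
```

>>> jog_arm([
  [[0,0,-15,0],[0,0,-15,0],[0,0,-15,0],[0,0,-10,0],[0,0,0,0]],
])

```text
t: 18.8
tcp_pos: [0.5539, 0.2225, 0.1977]
tcp_rot: [0.001, 1.0, -0.021, -0.002]
force: [-0.0, 0.2, -2.4]
grip_width: 0.294
grasp_force: 88.8
```

>>> jog_arm([
  [[0,0,-3,0],[0,0,0,0],[0,0,0,0]],
])

```text
t: 19.05
tcp_pos: [0.5555, 0.2236, 0.1971]
tcp_rot: [-0.0, 1.0, -0.02, 0.001]
force: [0.2, 0.4, -1.1]
grip_width: 0.292
grasp_force: 88.8
```

>>> jog_arm([
  [[0,0,-2,0],[0,0,0,0],[0,0,0,0]],
])

```text
t: 19.3
tcp_pos: [0.5551, 0.2237, 0.1945]
tcp_rot: [-0.0, 1.0, -0.02, 0.0]
force: [-0.7, -0.0, -1.5]
grip_width: 0.299
grasp_force: 88.8
```

>>> jog_arm([
  [[0,0,-1,0],[0,0,0,0],[0,0,0,0]],
])

```text
t: 19.55
tcp_pos: [0.5549, 0.2237, 0.1932]
tcp_rot: [-0.0, 1.0, -0.02, -0.0]
force: [-0.0, -0.6, -1.7]
grip_width: 0.288
grasp_force: 88.8
```

>>> jog_arm([
  [[0,0,-1,0],[0,0,0,0],[0,0,0,0]],
])

```text
t: 19.8
tcp_pos: [0.5549, 0.2236, 0.1921]
tcp_rot: [0.0, 1.0, -0.02, -0.0]
force: [-0.9, -0.5, -2.0]
grip_width: 0.291
grasp_force: 88.8
```

>>> jog_arm([
  [[0,0,-0.7,0],[0,0,0,0],[0,0,0,0]],
])

```text
t: 20.05
tcp_pos: [0.555, 0.2236, 0.1916]
tcp_rot: [-0.0, 1.0, -0.02, 0.0]
force: [-0.1, 0.1, -1.1]
grip_width: 0.291
grasp_force: 89.1
```

>>> jog_arm([
  [[0,0,-0.7,0],[0,0,0,0],[0,0,0,0]],
])

```text
t: 20.3
tcp_pos: [0.555, 0.2236, 0.1915]
tcp_rot: [-0.0, 1.0, -0.02, 0.0]
force: [-1.6, -1.0, 6.0]
grip_width: 0.294
grasp_force: 89.7
```

>>> jog_arm([
  [[0,0,0,0],[0,0,0,0],[0,0,0,0],[0,0,0,0],[0,0,0,0]],
], claw=-1, grip_force=20)

```text
t: 20.72
tcp_pos: [0.555, 0.2236, 0.1905]
tcp_rot: [0.0, 1.0, -0.02, -0.0]
force: [-0.1, 0.6, -0.6]
grip_width: 0.98
grasp_force: 0.0
```

>>> jog_arm([
  [[0,0,0,0],[0,0,0,0],[0,0,0,0],[0,0,0,0],[0,0,0,0]],
])

```text
t: 21.13
tcp_pos: [0.555, 0.2236, 0.1908]
tcp_rot: [-0.0, 1.0, -0.02, 0.0]
force: [1.2, 0.7, -0.1]
grip_width: 0.998
grasp_force: 0.0
```

>>> jog_arm([
  [[0,0,5,0],[0,0,15,0],[0,0,25,0],[0,0,30,0],[0,0,30,0]],
])

```text
t: 21.55
tcp_pos: [0.5545, 0.2235, 0.2967]
tcp_rot: [0.0, 1.0, -0.02, -0.001]
force: [0.2, 0.3, 0.0]
grip_width: 1.002
grasp_force: 0.0
```

>>> jog_arm([
  [[-10,-4,7,6],[0,0,0,6],[0,0,0,6],[0,0,0,6],[0,0,0,0]],
])

```text
t: 21.97
tcp_pos: [0.5449, 0.2196, 0.3035]
tcp_rot: [-0.0, 0.982, 0.189, 0.0]
force: [-0.1, -0.9, 0.2]
grip_width: 1.002
grasp_force: 0.0
```

Run:
```python
from h import *
s=monitor.read_state();print(s['t'],s['tcp_pos'],s['grip_width'],s['force'])
im,c=grab('wrist','w8.png');ref=cv2.imread('pics/w2.png')
c2=dict(np.load('w2.npz'))
for i,cc in((ref,c2),(im[:,:,::-1],c)):
    h=cv2.cvtColor(np.ascontiguousarray(i),cv2.COLOR_BGR2HSV);m=cv2.inRange(h,(3,120,60),(20,255,255));m[:140]=0;m[240:]=0;m[:,:190]=0;m[:,330:]=0
    k=max(cv2.findContours(m,0,2)[0],key=cv2.contourArea);k=k.reshape(-1,2);print(cv2.contourArea(k),cv2.boundingRect(k))
    low=k[k[:,1].argmax()];l=k[k[:,0].argmin()];print('front corners at z=.175',plane(cc,[low,l],.175).round(4).tolist())
```

```text
21.9667 [0.54487056 0.21958039 0.30348935] 1.0020113786311629 [-0.0644884  -0.9332144   0.22852304]
1245.5 (235, 174, 45, 44)
front corners at z=.175 [[0.541, 0.2124, 0.175], [0.5457, 0.2339, 0.175]]
1249.0 (235, 176, 46, 44)
front corners at z=.175 [[0.5414, 0.2143, 0.175], [0.5453, 0.2356, 0.175]]
```

```bash
python3 -c "
from bench import finish_job
print(finish_job())"
```

```text
the job is handed in; nothing more can be done
None
```

I handed the job in at about 22 s: the cover screw is turned to about 1.40 rad and, from the last picture, locked up; the peak push on the mixer was about 10.5 N, and the screwdriver is back upright, fully home in its stand and released.

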